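# Make up two microscopy kits for the class

## Robot

A 6-joint arm with a two-finger parallel gripper is mounted at the origin on the work surface. World frame = base frame: x ahead of the robot, y to its left, z up, the work surface at z = 0. Lengths are in m, angles in degrees, forces in N, time in s.
With the tool pointing down it reaches from about 0.35 to 0.875 m from the base axis. Payload 4.2 kg.
Tool frame: the origin (TCP) lies midway between the tips of the shut fingers; the grasp point (between the pads) lies 19 mm behind it; z points along the fingers, y is the line along which they close (so a half turn about z gives the same grasp; the last joint's range is limited). The gripper opens to 87 mm and grips with 3 to 60 N. Pads are 19 mm wide; open, the fingers measure 117 mm over their backs; the gripper's body (75 mm by 190 mm) begins 51 mm behind the grasp point.
Start: joints at [86.723, 22.042, 0.453, 0, -68.411, -14.817], TCP at [0.194, 0.594, 0.185] pointing down, gripper open.
Joint ranges: [-179.83, 179.83], [-69.29, 118.12], [-61.27, 80.66], [-181.25, 117.63], [-171.15, -9.14], [-177.46, 177.46]. Speed limits (degrees/s): [159.86, 159.86, 180, 180, 180, 180].

## Interface

Orientations are given as a 3x3 rotation matrix whose columns are the frame's x, y, z axes.
In Python, from station import sense, capture, finish_job, silhouettes, landmark_of gives the robot as it stands.
- The arm moves only by the tool step_arm, never from a script. Its arguments are lists of equal length, an entry for each row: "linear": the shift along the tool's x, y, z in mm, a list of three; "delta_rot": the turn, a rotation vector about the tool's x, y, z in rad, a list of three; "grip": the finger opening in mm, from 0 to 87. A call has 1 to 10 rows; each row shifts and turns the commanded pose from where the row before left it, along the tool's axes as they then stand; what a row does not reach is not made up. A row lasts 1/8 s, in which the tool goes at most 62.5 mm and 10.7 degrees, less where a joint would pass 70% of its speed; a pose out of reach is approached as far as the arm can. A call with a gripper value outside its range is refused whole. The fingers move at their own pace and stop on an object; the grip force is fixed at half the most. Time passes only in rows, so rows that do not move let the fingers close. It gives the time, the measured TCP pose, the force, the opening and the grip force at its end, in the units of the state.
- sense(): the state, without advancing time (a new reading comes with each control period).
- capture(name): name is "scene" or "top"; returns a dict with "img" (384x512x3 uint8, red, green, blue), "fx", "fy", "cx", "cy" (pixels), "k1" (the pictures are not rectified: a ray, as slopes to the right and down, at radius r is drawn at 1 + k1 r^2 times it, then the intrinsics apply), "world_to_cam" (4x4, takes a point from world to camera coordinates). Camera axes: x right, y up, looking along -z (the intrinsics and any distortion apply to the point x, -y, -z); pixel columns grow to the right and rows downward; lengths in m; the calibration is good to about 2 mm. A picture is of the moment at which its call begins. There is no depth.
- finish_job(): hands the job in; it is judged then, once.
Trained networks look in the newest picture that a camera, given by its name, has taken for a name from the list of things; names that differ only in an ending like _2 or _b are one class to them, and where a whole thing is asked for, a point or a joint stands for the part that bears it (a point fixed in the world has none). Each returns a list of dicts, best first, with "score" (0 to 1); they miss things now and then, are a little off and sometimes report something else, mostly with a low value. They report only what shows in the picture. A call takes as long as a camera call. They do not tell look-alikes from the thing itself.
- silhouettes(camera, label): "mask" (384x512 bool, what is visible of it) and "point" ([column, row] in pixels, amid what is visible of it).
- landmark_of(camera, label): "point" ([column, row] in pixels: a listed point, or the origin of a listed thing).
The state is a dict: "time_s": time; "joints": joint angles; "joint_velocities": joint speeds; "effort": joint torques, N m; "tcp_pos": TCP position; "ee_rot": TCP orientation; "wrist_force": force on the tool from outside, world axes, zero at the start; "moment": the same for the moment, N m; "gripper_width": opening from 0.0 (shut) to 1.0 (fully open); "gripper_force": force on a finger pad.
Only numpy, scipy, OpenCV 4.12 (cv2) and the standard library are available. Lean on these libraries where they do the work, as an engineer would, in place of code of your own. Each camera call takes 0.05 s, during which the arm holds its last target. There are 200 camera calls.

## Task

Make up two kits from the stock on the lab bench: in the three-compartment tray put the small amber bottle in the middle compartment, with the staining jar in one end compartment and the cover-glass box in the other; in the two-compartment tray put the dropper bottle and the slide box, one to a compartment (either way round). Stand each thing upright on the floor of its compartment, setting it down rather than dropping it and knocking nothing over, and leave the large amber bottle, the gas burner and the swab box where they stand.

Things in the scene. Friction and masses are not known exactly. Their poses are not given: they have to be found in the camera images.
- tray3: Grey plastic kit tray with THREE equal compartments in a row, 88 x 232 mm outside, standing on the bench and fixed to it. Origin at the centre of its underside; y runs along the row (long side), x across it. Floor 4 mm thick; outer walls and partitions 4 mm thick, their tops 20 mm above the bench. Each compartment is 80 mm (x) by 72 mm (y) inside; their centres are at y = -76, 0 and +76 mm, x = 0.
- tray2: Grey plastic kit tray with TWO equal compartments in a row, 88 x 156 mm outside, standing on the bench and fixed to it. Same make as the three-compartment tray (floor 4 mm, walls 4 mm thick and 20 mm high, compartments 80 x 72 mm); origin at the centre of its underside, y along the row; compartment centres at y = -38 and +38 mm, x = 0.
- amber_small: Small amber glass bottle with paper label and black screw cap, loose, about 0.14 kg. Origin at the centre of its underside, z up along its axis. Height 80 mm; straight body 48 mm in diameter up to z = 56 mm, cap 37 mm in diameter from z = 64 to 80 mm.
- jar: Staining jar: square clear-glass jar 40 x 40 mm, 62 mm high, with a round steel lid 44 mm in diameter from z = 62 to 76 mm and a small button to 80 mm; loose, about 0.16 kg. Origin at the centre of its underside, z up, x and y square to its sides.
- cover_box: Cover-glass box: the smallest thing, a square clear plastic box with a cream lid, 30 x 30 mm and 40 mm high, loose, about 0.04 kg. Origin at the centre of its underside, z up, x and y square to its sides.
- dropper: Dropper bottle: slim bottle of very dark blue glass with a white cap and a beige teat, loose, about 0.09 kg. Origin at the centre of its underside, z up along its axis. Height 96 mm; straight body 38 mm in diameter up to z = 56 mm, cap 33 mm in diameter from z = 62 to 76 mm, soft-looking narrow teat above.
- slide_box: Box of microscope slides standing on end: white carton with a blue stripe, 34 mm (x) by 56 mm (y) by 85 mm high, loose, about 0.22 kg. Origin at the centre of its underside, z up.
- amber_large: Large amber bottle, same form as the small one but 62 mm in diameter and 105 mm high, loose, standing among the stock; belongs to no kit and stays where it is. Origin at the centre of its underside, z up along its axis. 
- burner: Gas burner: red and blue canister about 112 mm across its wire feet and 107 mm high, steel burner head on top to 181 mm; loose, stands to one side and stays where it is. Origin at the centre of its underside, z up along its axis. 
- swab_box: Clear box of cotton swabs with a white lid, 78 mm (x) by 113 mm (y) by 58 mm high, loose, stands to the other side and stays where it is. Origin at the centre of its underside, z up.
There are look-alikes about, which are no part of the job. What is shaped like the slide_box but red is not meant.

How it is judged:
By the outcome, as a careful person would: the job done as asked, in the order asked, and still so for the second after the job is handed in, with the robot touching nothing.
It also fails if it takes over 120 s, if anything falls off the work surface, if the arm or the gripper's body presses on something with over 40 N, if the wrist force passes 120 N, or if a joint passes its speed limit or range.

## Working session

There is one attempt and no reset: what is moved stays moved. The work goes in short steps, Python scripts to look and compute and a tool call to move; the robot and the scene stay as the last step left them, time stands still between calls to the robot, and variables do not carry over. Pictures are saved under pics/ and viewed, at most 14 in all, crops included, and the job is handed in when it is done.

Besides the shell and the picture viewer there is one more tool, called after ">>>" as name(argument=value, ...) on one line, values as JSON. step_arm: Moves the arm, as the interface text tells. Its arguments: {"type":"object","properties":{"linear":{"type":"array"},"delta_rot":{"type":"array"},"grip":{"type":"array"}},"required":["linear","delta_rot","grip"]}

```bash
ls; mkdir -p pics; python3 - <<'E'
from station import *
import cv2,numpy as np
for n in("scene","top"):
    c=capture(n); cv2.imwrite(f"pics/{n}0.png",cv2.resize(c["img"][:,:,::-1],(800,600),interpolation=cv2.INTER_CUBIC))
    print(n,c["fx"],c["fy"],c["cx"],c["cy"],c["k1"],np.round(c["world_to_cam"],4).tolist())
s=sense();print(s["tcp_pos"],np.round(s["ee_rot"],3).tolist(),s["time_s"])
E
```

```text
pics
scene 487.2865648274418 487.2865648274418 252.13611171152755 190.79301128493964 0.04350856750741713 [[-0.7148, 0.699, 0.0217, 0.3553], [-0.4405, -0.4741, 0.7623, 0.1529], [0.5431, 0.5354, 0.6468, -1.6588], [0.0, 0.0, 0.0, 1.0]]
top 478.762913857575 478.762913857575 260.26957428471576 203.41877694541884 0.042234415786946054 [[0.0658, -0.9978, 0.0019, -0.0272], [0.9765, 0.0648, 0.2055, -0.461], [-0.2052, -0.0117, 0.9787, -1.5376], [0.0, 0.0, 0.0, 1.0]]
[0.1939271  0.59351991 0.18427239] [[0.95, -0.311, -0.0], [-0.311, -0.95, -0.002], [0.0, 0.002, -1.0]] 0.1
```

View pics/scene0.png

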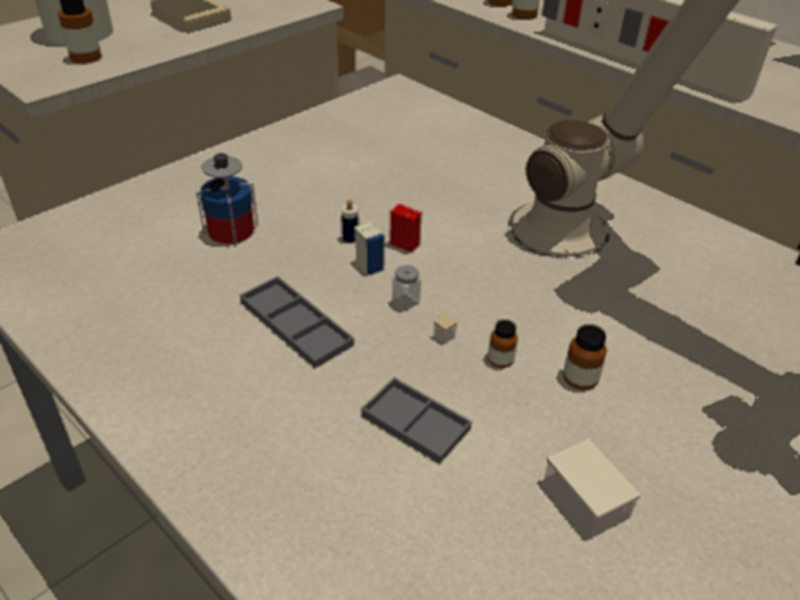

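View pics/top0.png

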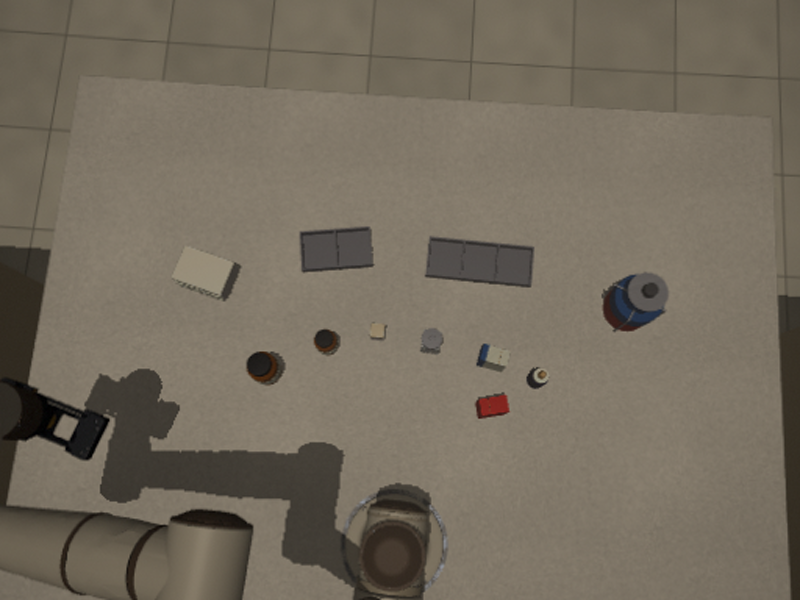

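The scene picture (800-px scale) shows: trays at (297,320) and (416,420), dropper (350,222), white/blue slide box (370,249), red look-alike (405,228), jar (406,287), cover box (445,328), small amber (503,344), large amber (585,357), burner (228,200), swab box (590,487). Far-bench bottles at (85,35) and (525,5) are also look-alikes.

The top picture agrees: small amber (326,341), large amber (264,366), slide box (493,356), red box (493,405).

```bash
cat > h.py <<'E'
import numpy as np,cv2
from station import *
from scipy.optimize import minimize
def proj(c,P):
    P=np.atleast_2d(P); q=P@c["world_to_cam"][:3,:3].T+c["world_to_cam"][:3,3]
    u=q[:,0]/-q[:,2]; v=-q[:,1]/-q[:,2]; s=1+c["k1"]*(u*u+v*v)
    return np.c_[c["fx"]*u*s+c["cx"],c["fy"]*v*s+c["cy"]]
def unproj(c,p,z):
    d=(np.array(p,float)-[c["cx"],c["cy"]])/[c["fx"],c["fy"]]; u=d.copy()
    for _ in range(8): u=d/(1+c["k1"]*(u@u))
    R=c["world_to_cam"][:3,:3];t=c["world_to_cam"][:3,3]
    o=-R.T@t; r=R.T@np.array([u[0],-u[1],-1]); return (o+r*(z-o[2])/r[2])[:2]
def cyl(*rz): 
    a=np.linspace(0,2*np.pi,24,endpoint=False)
    return np.vstack([np.c_[r*np.cos(a),r*np.sin(a),0*a+z] for r,z in rz])
def box(x,y,h): return np.array([[i*x/2,j*y/2,k] for i in(-1,1) for j in(-1,1) for k in(0,h)])
M=dict(tray3=box(.088,.232,.02),tray2=box(.088,.156,.02),
 amber_small=cyl((.024,0),(.024,.056),(.0185,.064),(.0185,.08)),
 jar=np.vstack([box(.04,.04,.062),cyl((.022,.062),(.022,.076))]),cover_box=box(.03,.03,.04),
 dropper=cyl((.019,0),(.019,.056),(.0165,.062),(.0165,.076),(.006,.096)),slide_box=box(.034,.056,.085),
 amber_large=cyl((.031,0),(.031,.073),(.024,.084),(.024,.105)),burner=cyl((.056,0),(.056,.107),(.035,.18)),swab_box=box(.078,.113,.058))
def fit(n,cams,masks,x0,yaws=None):
    def rend(c,p):
        cy,sy=np.cos(p[2]),np.sin(p[2]); P=M[n]@np.array([[cy,sy,0],[-sy,cy,0],[0,0,1]])+[p[0],p[1],0]
        S=4; h=cv2.convexHull(((proj(c,P)+.5)*S).astype(np.float32)).astype(np.int32)
        im=np.zeros((384*S,512*S),np.uint8); cv2.fillConvexPoly(im,h,1)
        return cv2.resize(im.astype(np.float32),(512,384),interpolation=cv2.INTER_AREA)
    def cost(p):
        e=0
        for c,m in zip(cams,masks):
            r=rend(c,p); e+=1-np.minimum(r,m).sum()/np.maximum(r,m).sum()
        return e/len(cams)
    best=None
    for y in (yaws if yaws is not None else np.radians([0,30,60,90,120,150])):
        s=np.array([[0,0,0],[.008,0,0],[0,.008,0],[0,0,.3]])+[x0[0],x0[1],y]
        r=minimize(cost,s[0],method="Nelder-Mead",options=dict(initial_simplex=s,maxfev=120,xatol=2e-4,fatol=1e-4))
        if best is None or r.fun<best.fun: best=r
    return best.x,best.fun
E
cat > m.py <<'E'
from h import *
cs={n:capture(n) for n in("scene","top")}
for n in M:
    ds={k:silhouettes(k,n) for k in cs}
    best=None; ok=[]
    for d in ds["top"][:3]:
        x0=unproj(cs["top"],d["point"],M[n][:,2].max()/2)
        for e in ds["scene"][:3]:
            x1=unproj(cs["scene"],e["point"],M[n][:,2].max()/2)
            if np.hypot(*(x0-x1))<.06: ok.append((d,e,x0))
    print(n,[(k,[(np.round(d["score"],2),np.round(d["point"]).tolist()) for d in ds[k][:3]]) for k in ds])
    yy=[0] if n in("amber_small","dropper","amber_large","burner") else None
    for d,e,x0 in ok:
        p,f=fit(n,[cs["scene"],cs["top"]],[e["mask"],d["mask"]],x0,yy)
        print("   xy mm",np.round(p[:2]*1000,1),"yaw",round(np.degrees(p[2]),1),"cost",round(f,3))
E
python3 m.py
```

```text
tray3 [('scene', [(np.float64(0.95), [268.0, 268.0]), (np.float64(0.76), [187.0, 207.0])]), ('top', [(np.float64(0.95), [216.0, 160.0]), (np.float64(0.81), [308.0, 166.0])])]
   xy mm [620. 138.] yaw 7.7 cost 0.335
   xy mm [ 607.4 -147.6] yaw -2.2 cost 0.042
tray2 [('scene', [(np.float64(0.95), [268.0, 268.0]), (np.float64(0.76), [187.0, 207.0])]), ('top', [(np.float64(0.95), [216.0, 160.0]), (np.float64(0.81), [308.0, 166.0])])]
   xy mm [615.8 170.5] yaw 8.1 cost 0.059
   xy mm [ 608.5 -117.1] yaw -2.0 cost 0.325
amber_small [('scene', [(np.float64(0.7), [325.0, 221.0]), (np.float64(0.66), [374.0, 227.0])]), ('top', [(np.float64(0.45), [210.0, 222.0]), (np.float64(0.42), [346.0, 240.0])])]
   xy mm [402.6 172.9] yaw -37.0 cost 0.091
jar [('scene', [(np.float64(0.82), [257.0, 183.0])]), ('top', [(np.float64(0.6), [277.0, 221.0])])]
   xy mm [417.3 -49.8] yaw -4.1 cost 0.094
cover_box [('scene', [(np.float64(0.64), [287.0, 210.0])]), ('top', [])]
dropper [('scene', [(np.float64(0.56), [223.0, 140.0])]), ('top', [])]
slide_box [('scene', [(np.float64(0.68), [237.0, 160.0]), (np.float64(0.58), [259.0, 146.0]), (np.float64(0.41), [379.0, 311.0])]), ('top', [(np.float64(0.79), [317.0, 263.0]), (np.float64(0.51), [314.0, 230.0]), (np.float64(0.39), [131.0, 176.0])])]
   xy mm [ 287.2 -183.3] yaw 13.2 cost 0.079
   xy mm [ 389.3 -181.6] yaw -14.3 cost 0.116
   xy mm [546.8 444.1] yaw 181.1 cost 0.59
amber_large [('scene', [(np.float64(0.7), [374.0, 226.0])]), ('top', [(np.float64(0.95), [170.0, 239.0])])]
   xy mm [336.7 294.6] yaw 3.5 cost 0.049
burner [('scene', [(np.float64(0.83), [145.0, 128.0])]), ('top', [(np.float64(0.98), [406.0, 194.0])])]
   xy mm [ 525.2 -471. ] yaw 9.9 cost 0.151
swab_box [('scene', [(np.float64(0.62), [376.0, 312.0]), (np.float64(0.34), [146.0, 127.0])]), ('top', [(np.float64(0.69), [131.0, 176.0]), (np.float64(0.36), [314.0, 229.0])])]
   xy mm [535.5 444.9] yaw 163.7 cost 0.077
```

```bash
cat > m2.py <<'E'
from h import *
cs={n:capture(n) for n in("scene","top")}
P=dict(amber_small=(.4026,.1729,0),jar=(.4173,-.0498,-.0716),slide_box=(.3893,-.1816,-.2496))
for n,tp in(("cover_box",(242,212)),("dropper",(345,240))):
    x0=unproj(cs["top"],tp,M[n][:,2].max()/2)
    C=[];K=[]
    for k in cs:
        d=silhouettes(k,n)
        if d: C.append(cs[k]);K.append(d[0]["mask"])
    p,f=fit(n,C,K,x0,[0] if n=="dropper" else None); P[n]=p
    print(n,len(C),np.round(p[:2]*1000,1),np.degrees(p[2]),f,"top guess",x0)
out=[]
for k,(a,b,w,h) in dict(scene=(190,110,200,150),top=(180,185,200,80)).items():
    S=4; im=cv2.resize(cs[k]["img"][:,:,::-1],None,fx=S,fy=S,interpolation=cv2.INTER_CUBIC)
    for n,p in P.items():
        c,s=np.cos(p[2]),np.sin(p[2]); Q=M[n]@np.array([[c,s,0],[-s,c,0],[0,0,1]])+[p[0],p[1],0]
        hu=cv2.convexHull(((proj(cs[k],Q)+.5)*S).astype(np.float32)).astype(int)
        cv2.polylines(im,[hu],True,(0,255,0),1)
    out.append(im[b*S:(b+h)*S,a*S:(a+w)*S])
o=np.vstack(out); o=cv2.resize(o,None,fx=600/o.shape[0],fy=600/o.shape[0],interpolation=cv2.INTER_AREA); cv2.imwrite("pics/ov.png",o)
E
python3 m2.py
```

```text
cover_box 2 [433.7  64.4] 87.90377227971067 0.11926624178886414 top guess [0.4342451  0.06284522]
dropper 2 [ 354.5 -278.4] 11.05743391106113 0.15121802687644958 top guess [ 0.35865146 -0.2799984 ]
```

View pics/ov.png

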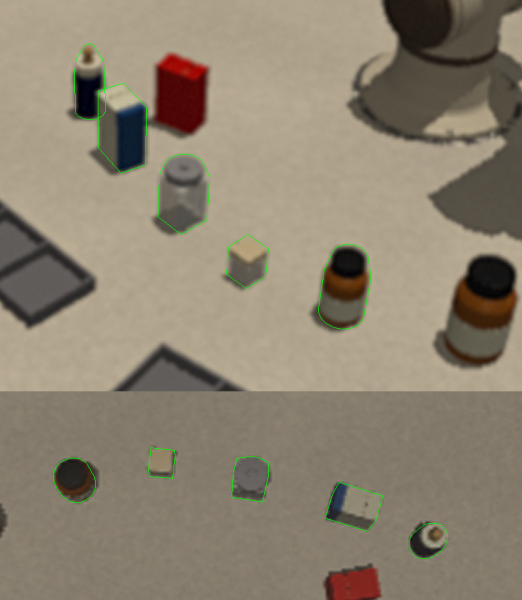

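The overlay fits sit well on all five wanted things. Choice made in the crop: small amber at (345,287), not the large one at (480,310). Slide box is the white/blue one at (122,128), not the red at (182,95). First turn the tool so the fingers close along world x.

>>> step_arm(linear=[[0,0,0],[0,0,0],[0,0,0],[0,0,0],[0,0,0],[0,0,0],[0,0,0],[0,0,0],[0,0,0]], delta_rot=[[0,0,0.157],[0,0,0.157],[0,0,0.157],[0,0,0.157],[0,0,0.157],[0,0,0.157],[0,0,0.157],[0,0,0.157],[0,0,0]], grip=[87,87,87,87,87,87,87,87,87])

```text
time_s: 2.62
tcp_pos: [0.1941, 0.5941, 0.1853]
ee_rot: [[0.001, -1.0, -0.0], [-1.0, -0.001, 0.0], [-0.0, 0.0, -1.0]]
wrist_force: [0.0, 1.1, 0.2]
gripper_width: 1.001
gripper_force: 0.0
```

>>> step_arm(linear=[[46.8,-23.2,0],[46.8,-23.2,0],[46.8,-23.2,0],[46.8,-23.2,0],[46.8,-23.2,0],[46.8,-23.2,0],[46.8,-23.2,0],[46.8,-23.2,0],[46.8,-23.2,0],[0,0,0]], delta_rot=[[0,0,0],[0,0,0],[0,0,0],[0,0,0],[0,0,0],[0,0,0],[0,0,0],[0,0,0],[0,0,0],[0,0,0]], grip=[87,87,87,87,87,87,87,87,87,87])

```text
time_s: 3.88
tcp_pos: [0.4032, 0.1701, 0.1854]
ee_rot: [[-0.004, -1.0, 0.0], [-1.0, 0.004, 0.0], [-0.0, -0.0, -1.0]]
wrist_force: [-0.7, 0.2, -0.3]
gripper_width: 1.001
gripper_force: 0.0
```

>>> step_arm(linear=[[-2,0,35],[0,0,40],[0,0,40],[0,0,30],[0,0,15],[0,0,0],[0,0,0],[0,0,0],[0,0,0],[0,0,0]], delta_rot=[[0,0,0],[0,0,0],[0,0,0],[0,0,0],[0,0,0],[0,0,0],[0,0,0],[0,0,0],[0,0,0],[0,0,0]], grip=[87,87,87,87,87,87,40,40,40,40])

```text
time_s: 5.12
tcp_pos: [0.4026, 0.1748, 0.0256]
ee_rot: [[-0.001, -1.0, 0.001], [-1.0, 0.001, 0.001], [-0.001, -0.001, -1.0]]
wrist_force: [0.5, 0.1, 0.1]
gripper_width: 0.629
gripper_force: 0.0
```

>>> step_arm(linear=[[1,0,0],[0,0,0],[0,0,0],[0,0,0]], delta_rot=[[0,0,0],[0,0,0],[0,0,0],[0,0,0]], grip=[40,40,40,40])

```text
time_s: 5.62
tcp_pos: [0.4027, 0.1738, 0.0253]
ee_rot: [[-0.001, -1.0, 0.0], [-1.0, 0.001, 0.0], [-0.0, -0.0, -1.0]]
wrist_force: [1.5, 0.3, -0.4]
gripper_width: 0.464
gripper_force: 0.3
```

```bash
cat > v.py <<'E'
import sys
from h import *
# v.py out col row halfw cam
o,u,v,w,k=sys.argv[1],*map(int,sys.argv[2:5]),sys.argv[5]
c=capture(k)["img"][:,:,::-1][max(0,v-w*3//4):v+w*3//4,max(0,u-w):u+w]
cv2.imwrite("pics/"+o,cv2.resize(c,(640,480),interpolation=cv2.INTER_CUBIC))
E
python3 v.py a1.png 325 205 60 scene
```

```text
(no output)
```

View pics/a1.png

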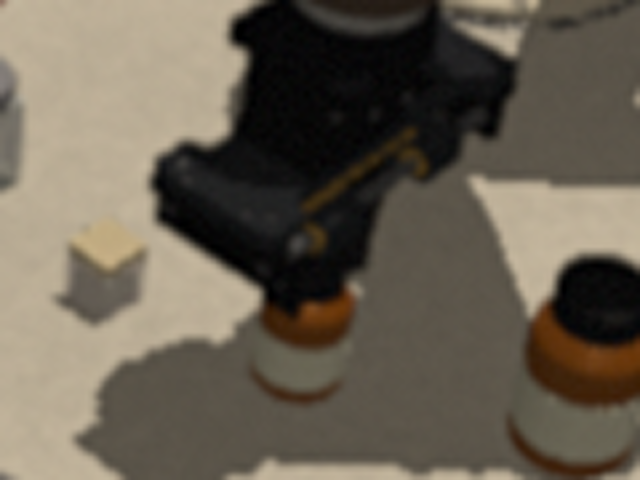

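```bash
python3 - <<'E'
from h import *
S=5
outs=[]
s=sense(); t=s["tcp_pos"]; R=s["ee_rot"]; print(t,s["gripper_width"],s["gripper_force"])
for k,(u,v) in dict(scene=(322,205),top=(212,222)).items():
    c=capture(k); im=cv2.resize(c["img"][:,:,::-1],None,fx=S,fy=S,interpolation=cv2.INTER_CUBIC)
    for p,col in((t,(0,255,0)),(t-R[:,2]*.019,(0,255,255)),(t+R[:,1]*.024,(255,0,0)),(t-R[:,1]*.024,(0,0,255)),(t-R[:,2]*.07+R[:,1]*.095,(255,0,255)),(t-R[:,2]*.07-R[:,1]*.095,(255,0,255))):
        cv2.circle(im,tuple(((proj(c,p)[0]+.5)*S).astype(int)),5,col,-1)
    Q=M["amber_small"]+[.4026,.1729,0]
    cv2.polylines(im,[cv2.convexHull(((proj(c,Q)+.5)*S).astype(np.float32)).astype(int)],True,(0,255,0),1)
    outs.append(im[(v-50)*S:(v+50)*S,(u-40)*S:(u+40)*S])
cv2.imwrite("pics/a2.png",np.hstack(outs))
E
```

```text
[0.40268932 0.17380468 0.02533361] 0.46094820964223837 0.31582350769244316
```

View pics/a2.png

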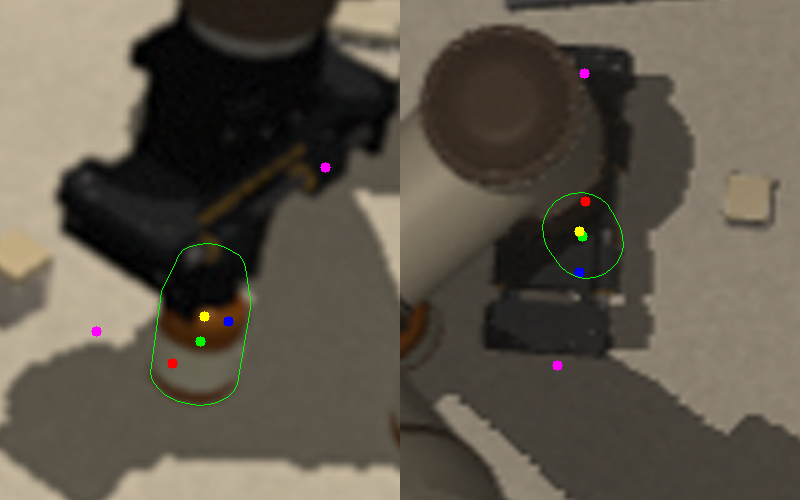

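The bottle has not moved, and the fingers seem higher than the reading implies. Tips are near (190,310) in the crop, against an expected (172,362). I'll close a little to see which part they meet.

>>> step_arm(linear=[[0,0,0],[0,0,0],[0,0,0],[0,0,0],[0,0,0]], delta_rot=[[0,0,0],[0,0,0],[0,0,0],[0,0,0],[0,0,0]], grip=[30,30,30,30,30])

```text
time_s: 6.4
tcp_pos: [0.4029, 0.1739, 0.0254]
ee_rot: [[-0.001, -1.0, 0.001], [-1.0, 0.001, 0.0], [-0.0, -0.001, -1.0]]
wrist_force: [1.7, -0.3, 1.7]
gripper_width: 0.421
gripper_force: 29.9
```

Gripped at 36.6 mm, which is the cap. So the fingers sit about 25 mm higher than the reading, and I'll work relative to that. A cap grip is fine, so lift.

>>> step_arm(linear=[[0,0,-10],[0,0,-20],[0,0,-30],[0,0,-30],[0,0,0],[0,0,0]], delta_rot=[[0,0,0],[0,0,0],[0,0,0],[0,0,0],[0,0,0],[0,0,0]], grip=[30,30,30,30,30,30])

```text
time_s: 7.15
tcp_pos: [0.4011, 0.1728, 0.1142]
ee_rot: [[-0.002, -1.0, -0.003], [-1.0, 0.002, -0.001], [0.001, 0.003, -1.0]]
wrist_force: [-0.4, 0.3, -0.9]
gripper_width: 0.421
gripper_force: 29.9
```

```bash
python3 - <<'E'
from h import *
s=sense(); t=s["tcp_pos"]; print(t,s["wrist_force"],s["gripper_width"])
S=5;outs=[]
cs={k:capture(k) for k in("scene","top")}
# fit bottle 3D position from both masks
ms={}
for k in cs:
    ds=silhouettes(k,"amber_small"); q=proj(cs[k],t+[0,0,.0])[0]
    ds=[d for d in ds if np.hypot(*(d["point"]-q))<40]; print(k,[(d["score"],d["point"]) for d in ds],q)
c=cs["scene"]; im=cv2.resize(c["img"][:,:,::-1],None,fx=S,fy=S,interpolation=cv2.INTER_CUBIC)
for dz in(-.025,0,.025,.05):
    cv2.circle(im,tuple(((proj(c,t+[0,0,dz])[0]+.5)*S).astype(int)),4,(0,255,0),-1)
u,v=proj(c,t)[0].astype(int)
cv2.imwrite("pics/a3.png",im[(v-60)*S:(v+60)*S,(u-60)*S:(u+60)*S])
E
```

```text
[0.4011019  0.17284534 0.11421913] [-0.43065813  0.32500141 -0.87976974] 0.4207487325296618
scene [(0.68, [328.5, 198.9])] [325.54603265 197.91875187]
top [] [205.35503528 214.42507687]
```

View pics/a3.png

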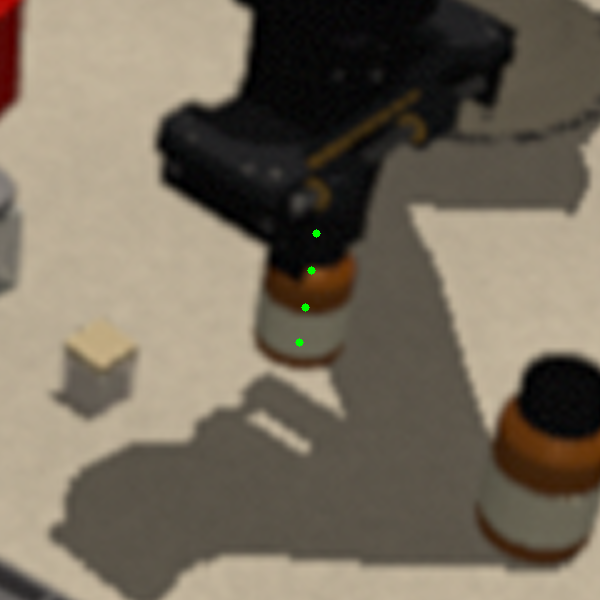

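The bottle hangs straight at (305,310), its underside about 25 mm below the read TCP. Carry it over the middle of tray3.

>>> step_arm(linear=[[30,-19,0],[46,-29.2,0],[46,-29.2,0],[46,-29.2,0],[46,-29.2,0],[46,-29.2,0],[42,-26.5,0],[20,-13,0],[0,0,0],[0,0,0]], delta_rot=[[0,0,0.02],[0,0,0.02],[0,0,0],[0,0,0],[0,0,0],[0,0,0],[0,0,0],[0,0,0],[0,0,0],[0,0,0]], grip=[30,30,30,30,30,30,30,30,30,30])

```text
time_s: 8.6
tcp_pos: [0.5948, -0.1546, 0.1142]
ee_rot: [[-0.041, -0.999, -0.002], [-0.999, 0.041, 0.0], [-0.0, 0.002, -1.0]]
wrist_force: [0.2, -0.8, -1.1]
gripper_width: 0.418
gripper_force: 30.1
```

>>> step_arm(linear=[[-7,-12,0],[0,0,20],[0,0,25],[0,0,20],[0,0,10],[0,0,3],[0,0,0],[0,0,0]], delta_rot=[[0,0,0],[0,0,0],[0,0,0],[0,0,0],[0,0,0],[0,0,0],[0,0,0],[0,0,0]], grip=[30,30,30,30,30,30,30,30])

```text
time_s: 9.6
tcp_pos: [0.6087, -0.1486, 0.0382]
ee_rot: [[-0.041, -0.999, 0.002], [-0.999, 0.041, -0.0], [0.0, -0.002, -1.0]]
wrist_force: [-0.0, -0.2, -1.3]
gripper_width: 0.421
gripper_force: 30.1
```

>>> step_arm(linear=[[0,1,4],[0,0,3],[0,0,0.5],[0,0,0.5],[0,0,0],[0,0,0]], delta_rot=[[0,0,0],[0,0,0],[0,0,0],[0,0,0],[0,0,0],[0,0,0]], grip=[30,30,30,30,30,30])

```text
time_s: 10.35
tcp_pos: [0.6068, -0.1487, 0.0294]
ee_rot: [[-0.041, -0.999, -0.0], [-0.999, 0.041, -0.0], [0.0, 0.0, -1.0]]
wrist_force: [-1.1, -0.4, 0.5]
gripper_width: 0.419
gripper_force: 30.0
```

```bash
python3 v.py a4.png 195 205 55 scene
```

```text
(no output)
```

View pics/a4.png

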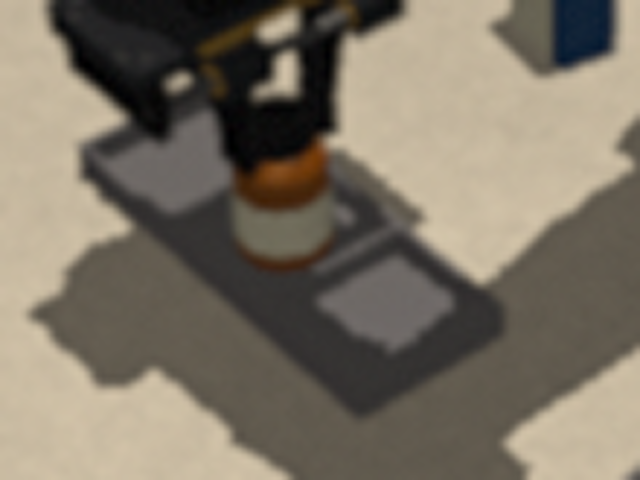

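The bottle stands upright in the middle compartment at (283,215), with the load off the wrist. Release and rise.

>>> step_arm(linear=[[0,0,0],[0,0,0],[0,0,0],[0,0,-15],[0,0,-35],[0,0,-40],[-22,48,0],[-23,48,0],[-23,49,0],[-22.5,49,0]], delta_rot=[[0,0,0],[0,0,0],[0,0,0],[0,0,0],[0,0,0],[0,0,0],[0,0,0],[0,0,0],[0,0,0],[0,0,0.03]], grip=[60,60,60,60,70,80,87,87,87,87])

```text
time_s: 11.65
tcp_pos: [0.4161, -0.0496, 0.1203]
ee_rot: [[-0.072, -0.997, 0.002], [-0.997, 0.072, 0.0], [-0.001, -0.002, -1.0]]
wrist_force: [-0.0, 0.8, -0.3]
gripper_width: 1.001
gripper_force: 0.0
```

>>> step_arm(linear=[[0,0,0],[0,0,0]], delta_rot=[[0,0,0],[0,0,0]], grip=[87,87])

```text
time_s: 11.9
tcp_pos: [0.4182, -0.05, 0.1207]
ee_rot: [[-0.07, -0.998, 0.004], [-0.998, 0.07, 0.0], [-0.001, -0.004, -1.0]]
wrist_force: [0.8, -0.4, 0.8]
gripper_width: 1.002
gripper_force: 0.0
```

>>> step_arm(linear=[[0,0,30],[0,0,35],[0,0,30],[0,0,15],[0,0,8],[0,0,0],[0,0,0],[0,0,0],[0,0,0],[0,0,0]], delta_rot=[[0,0,0],[0,0,0],[0,0,0],[0,0,0],[0,0,0],[0,0,0],[0,0,0],[0,0,0],[0,0,0],[0,0,0]], grip=[87,87,87,87,87,30,30,30,30,30])

```text
time_s: 13.15
tcp_pos: [0.4173, -0.0501, 0.0016]
ee_rot: [[-0.071, -0.997, 0.001], [-0.997, 0.071, 0.0], [-0.0, -0.001, -1.0]]
wrist_force: [0.1, 0.3, 1.3]
gripper_width: 0.515
gripper_force: 0.6
```

>>> step_arm(linear=[[0,0,0],[0,0,0],[0,0,0]], delta_rot=[[0,0,0],[0,0,0],[0,0,0]], grip=[30,30,30])

```text
time_s: 13.52
tcp_pos: [0.4176, -0.0501, 0.0015]
ee_rot: [[-0.071, -0.997, 0.001], [-0.997, 0.071, 0.0], [-0.0, -0.001, -1.0]]
wrist_force: [0.4, -0.1, 4.0]
gripper_width: 0.486
gripper_force: 29.9
```

>>> step_arm(linear=[[0,0,-10],[0,0,-20],[0,0,-35],[0,0,-30],[2,-35,0],[2,-45,0],[2,-45,0],[2,-43,0],[0.2,-25.4,0],[0,0,0]], delta_rot=[[0,0,0],[0,0,0],[0,0,0],[0,0,0],[0,0,0],[0,0,0],[0,0,0],[0,0,0],[0,0,0],[0,0,-0.03]], grip=[30,30,30,30,30,30,30,30,30,30])

```text
time_s: 14.78
tcp_pos: [0.6094, -0.0723, 0.095]
ee_rot: [[-0.041, -0.999, -0.003], [-0.999, 0.041, 0.0], [-0.0, 0.003, -1.0]]
wrist_force: [-1.3, 0.8, -2.3]
gripper_width: 0.481
gripper_force: 29.9
```

>>> step_arm(linear=[[0,0,0],[0,0,20],[0,0,25],[0,0,20],[0,0,10],[0,0,5],[0,0,0],[0,0,0]], delta_rot=[[0,0,0],[0,0,0],[0,0,0],[0,0,0],[0,0,0],[0,0,0],[0,0,0],[0,0,0]], grip=[30,30,30,30,30,30,30,30])

```text
time_s: 15.78
tcp_pos: [0.6098, -0.0721, 0.0171]
ee_rot: [[-0.041, -0.999, 0.002], [-0.999, 0.041, 0.0], [-0.0, -0.002, -1.0]]
wrist_force: [-0.3, 0.6, -2.9]
gripper_width: 0.487
gripper_force: 29.9
```

```bash
python3 v.py a5.png 200 200 55 scene
```

```text
(no output)
```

View pics/a5.png

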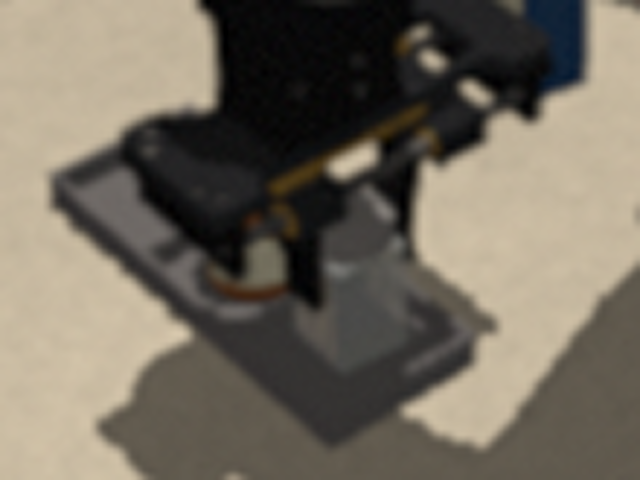

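The jar hangs upright over the end compartment at (350,310), clear of the amber bottle at (245,265). Lower the last 12 mm.

>>> step_arm(linear=[[0,0,5],[0,0,4],[0,0,1],[0,0,0.7],[0,0,0.7],[0,0,0],[0,0,0]], delta_rot=[[0,0,0],[0,0,0],[0,0,0],[0,0,0],[0,0,0],[0,0,0],[0,0,0]], grip=[30,30,30,30,30,30,30])

```text
time_s: 16.7
tcp_pos: [0.6091, -0.0722, 0.0055]
ee_rot: [[-0.041, -0.999, -0.0], [-0.999, 0.041, -0.0], [0.0, 0.0, -1.0]]
wrist_force: [-1.8, -0.3, 5.8]
gripper_width: 0.487
gripper_force: 30.0
```

>>> step_arm(linear=[[0,0,0],[0,0,0],[0,0,0],[0,0,-15],[0,0,-35],[0,0,-45],[-32,45,0],[-32,45,0],[-32,45,0],[-32.7,45.4,0]], delta_rot=[[0,0,0],[0,0,0],[0,0,0],[0,0,0],[0,0,0],[0,0,0],[0,0,0],[0,0,0],[0,0,0],[0,0,0]], grip=[65,65,65,65,70,70,70,70,70,70])

```text
time_s: 17.95
tcp_pos: [0.4336, 0.0649, 0.101]
ee_rot: [[-0.041, -0.999, 0.002], [-0.999, 0.041, 0.001], [-0.001, -0.002, -1.0]]
wrist_force: [0.1, 1.2, 0.0]
gripper_width: 0.805
gripper_force: 0.0
```

>>> step_arm(linear=[[0,0,0],[0,0,30],[0,0,30],[0,0,20],[0,0,10],[0,0,0],[0,0,0]], delta_rot=[[0,0,0],[0,0,0],[0,0,0],[0,0,0],[0,0,0],[0,0,0],[0,0,0]], grip=[70,70,70,70,70,70,70])

```text
time_s: 18.82
tcp_pos: [0.4352, 0.0641, 0.0106]
ee_rot: [[-0.041, -0.999, 0.002], [-0.999, 0.041, 0.001], [-0.001, -0.002, -1.0]]
wrist_force: [0.4, -0.4, 0.4]
gripper_width: 0.804
gripper_force: 0.0
```

```bash
python3 - <<'E'
from h import *
s=sense(); t=s["tcp_pos"]; print(t,s["gripper_width"],s["wrist_force"])
S=6;outs=[]
for k,(u,v) in dict(scene=(287,195),top=(238,205)).items():
    c=capture(k); im=cv2.resize(c["img"][:,:,::-1],None,fx=S,fy=S,interpolation=cv2.INTER_CUBIC)
    for dx in(-.035,0,.035):
      for dz,col in((0,(0,0,255)),(.025,(0,255,0))):
        cv2.circle(im,tuple(((proj(c,t+[dx,0,dz])[0]+.5)*S).astype(int)),4,col,-1)
    P=M["cover_box"]+[.4337,.0644,0]
    cv2.polylines(im,[cv2.convexHull(((proj(c,P)+.5)*S).astype(np.float32)).astype(int)],True,(0,255,0),1)
    outs.append(im[(v-50)*S:(v+50)*S,(u-33)*S:(u+33)*S])
cv2.imwrite("pics/a6.png",np.hstack(outs))
E
```

```text
[0.43519988 0.06414787 0.01064736] 0.804052409766004 [ 0.446713   -0.44145039  0.44316172]
```

View pics/a6.png

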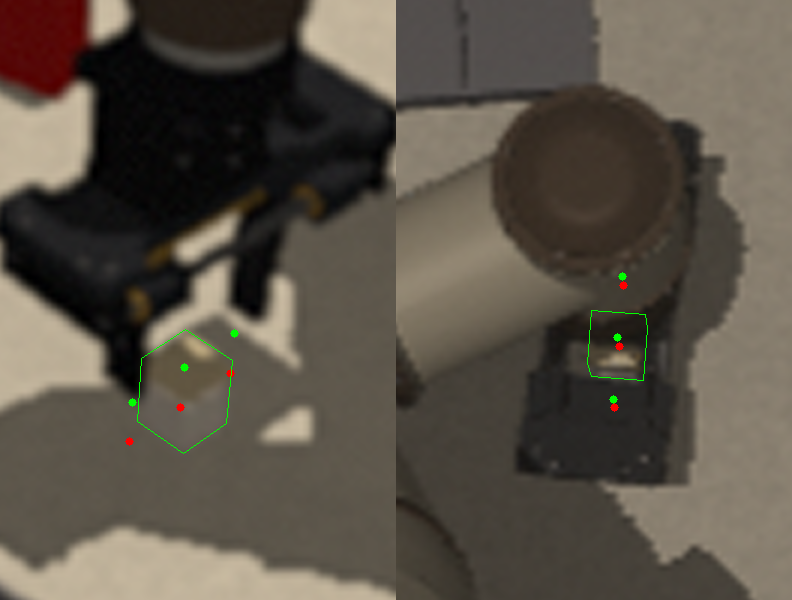

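The tips (near one at (128,400), far one at (245,320)) match the dots 25 mm above the reading, and the box sits centred between the fingers. Down another 20 and close.

>>> step_arm(linear=[[0,0,8],[0,0,8],[0,0,4],[0,0,0],[0,0,0],[0,0,0],[0,0,0],[0,0,0],[0,0,0],[0,0,0]], delta_rot=[[0,0,0],[0,0,0],[0,0,0],[0,0,0],[0,0,0],[0,0,0],[0,0,0],[0,0,0],[0,0,0],[0,0,0]], grip=[70,70,70,22,22,22,22,22,22,22])

```text
time_s: 20.18
tcp_pos: [0.4344, 0.0639, -0.01]
ee_rot: [[-0.041, -0.999, 0.0], [-0.999, 0.041, 0.0], [-0.0, -0.0, -1.0]]
wrist_force: [-0.3, 1.5, 1.6]
gripper_width: 0.34
gripper_force: 30.0
```

>>> step_arm(linear=[[0,0,0],[0,0,0]], delta_rot=[[0,0,0],[0,0,0]], grip=[22,22])

```text
time_s: 20.42
tcp_pos: [0.4344, 0.0639, -0.01]
ee_rot: [[-0.041, -0.999, 0.0], [-0.999, 0.041, 0.0], [-0.0, -0.0, -1.0]]
wrist_force: [-0.1, -0.7, 2.5]
gripper_width: 0.344
gripper_force: 30.0
```

>>> step_arm(linear=[[0,0,-20],[0,0,-45],[0,0,-45],[30,-19,0],[42,-27,0],[42,-27,0],[42,-27,0],[42,-27,0],[42,-27,0],[40.6,-27.2,0]], delta_rot=[[0,0,0],[0,0,0],[0,0,0],[0,0,0],[0,0,0],[0,0,0],[0,0,0],[0,0,0],[0,0,0],[0,0,0]], grip=[22,22,22,22,22,22,22,22,22,22])

```text
time_s: 21.68
tcp_pos: [0.604, -0.2254, 0.0991]
ee_rot: [[-0.041, -0.999, -0.001], [-0.999, 0.041, 0.0], [-0.0, 0.001, -1.0]]
wrist_force: [1.8, 0.1, -0.4]
gripper_width: 0.338
gripper_force: 30.0
```

>>> step_arm(linear=[[0,0,0],[0,0,0]], delta_rot=[[0,0,0],[0,0,0]], grip=[22,22])

```text
time_s: 21.92
tcp_pos: [0.6028, -0.2237, 0.0988]
ee_rot: [[-0.042, -0.999, -0.002], [-0.999, 0.042, 0.001], [-0.001, 0.002, -1.0]]
wrist_force: [-0.5, 0.5, -0.1]
gripper_width: 0.347
gripper_force: 30.0
```

Good position. Down about 95, leaving the last 10 for a check.

>>> step_arm(linear=[[0,-1,25],[0,0,30],[0,0,25],[0,0,12],[0,0,3],[0,0,0],[0,0,0]], delta_rot=[[0,0,0],[0,0,0],[0,0,0],[0,0,0],[0,0,0],[0,0,0],[0,0,0]], grip=[22,22,22,22,22,22,22])

```text
time_s: 22.8
tcp_pos: [0.6056, -0.224, 0.006]
ee_rot: [[-0.041, -0.999, 0.002], [-0.999, 0.041, -0.0], [0.0, -0.002, -1.0]]
wrist_force: [0.1, -0.1, 0.3]
gripper_width: 0.34
gripper_force: 30.0
```

```bash
python3 v.py a7.png 190 195 55 scene
```

```text
(no output)
```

View pics/a7.png

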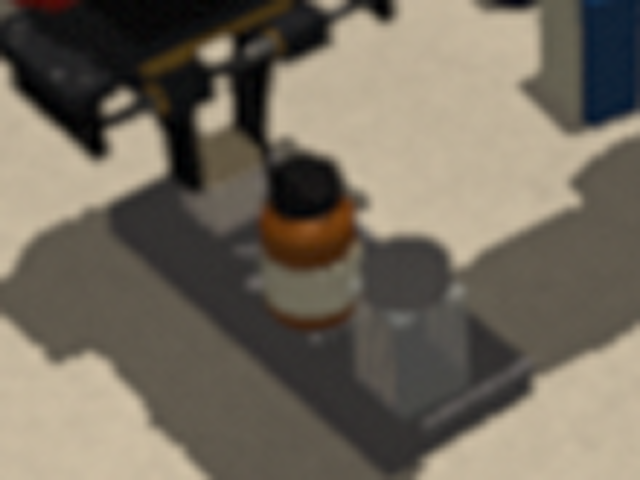

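The amber bottle (305,240) and jar (410,330) stand upright. The cover box hangs over the far compartment at (225,180). Lower 12 mm.

>>> step_arm(linear=[[0,0,5],[0,0,4],[0,0,1.5],[0,0,0.7],[0,0,0.5],[0,0,0],[0,0,0]], delta_rot=[[0,0,0],[0,0,0],[0,0,0],[0,0,0],[0,0,0],[0,0,0],[0,0,0]], grip=[22,22,22,22,22,22,22])

```text
time_s: 23.72
tcp_pos: [0.6044, -0.224, -0.006]
ee_rot: [[-0.041, -0.999, -0.001], [-0.999, 0.041, -0.0], [0.0, 0.001, -1.0]]
wrist_force: [-2.9, 1.3, 5.3]
gripper_width: 0.342
gripper_force: 30.0
```

>>> step_arm(linear=[[0,0,0],[0,0,0],[0,0,0],[0,0,-15],[0,0,-45],[0,0,-50],[16,62,0],[16,62,0],[16,62,0],[16.6,61.5,0]], delta_rot=[[0,0,0],[0,0,0],[0,0,0],[0,0,0],[0,0,0],[0,0,0],[0,0,0],[0,0,0],[0,0,0],[0,0,0]], grip=[42,42,42,42,60,80,80,80,80,80])

```text
time_s: 24.98
tcp_pos: [0.3591, -0.2776, 0.1043]
ee_rot: [[-0.04, -0.999, 0.002], [-0.999, 0.04, -0.001], [0.001, -0.002, -1.0]]
wrist_force: [1.0, -0.9, 0.5]
gripper_width: 0.915
gripper_force: 0.0
```

>>> step_arm(linear=[[0,0,0],[0,0,0],[0,0,0]], delta_rot=[[0,0,0],[0,0,0],[0,0,0]], grip=[80,80,80])

```text
time_s: 25.35
tcp_pos: [0.3621, -0.2773, 0.1036]
ee_rot: [[-0.04, -0.999, 0.001], [-0.999, 0.04, -0.001], [0.001, -0.001, -1.0]]
wrist_force: [-0.0, 0.0, -0.6]
gripper_width: 0.918
gripper_force: 0.0
```

>>> step_arm(linear=[[1.3,7.6,0],[0,0,25],[0,0,30],[0,0,25],[0,0,11],[0,0,5],[0,0,0],[0,0,0]], delta_rot=[[0,0,0],[0,0,0],[0,0,0],[0,0,0],[0,0,0],[0,0,0],[0,0,0],[0,0,0]], grip=[80,80,80,80,80,80,80,80])

```text
time_s: 26.35
tcp_pos: [0.3536, -0.2784, 0.0079]
ee_rot: [[-0.041, -0.999, 0.002], [-0.999, 0.041, -0.001], [0.001, -0.002, -1.0]]
wrist_force: [-0.6, 0.6, -0.5]
gripper_width: 0.92
gripper_force: 0.0
```

>>> step_arm(linear=[[0,0,0],[0,0,0],[0,0,0],[0,0,0],[0,0,0],[0,0,0],[0,0,0],[0,0,0]], delta_rot=[[0,0,0],[0,0,0],[0,0,0],[0,0,0],[0,0,0],[0,0,0],[0,0,0],[0,0,0]], grip=[28,28,28,28,28,28,28,28])

```text
time_s: 27.35
tcp_pos: [0.3534, -0.2783, 0.0073]
ee_rot: [[-0.041, -0.999, 0.001], [-0.999, 0.041, -0.0], [0.0, -0.001, -1.0]]
wrist_force: [1.5, -0.1, 0.4]
gripper_width: 0.425
gripper_force: 29.9
```

>>> step_arm(linear=[[0,0,-15],[0,0,-45],[0,0,-45],[-30,-15,0],[-46,-22,0],[-46,-22,0],[-46,-22,0],[-46,-22,0],[-46,-22,0],[-46,-22,0]], delta_rot=[[0,0,0],[0,0,0],[0,0,0],[0,0,0],[0,0,0],[0,0,0],[0,0,0],[0,0,0],[0,0,0],[0,0,0]], grip=[28,28,28,28,28,28,28,28,28,28])

```text
time_s: 28.6
tcp_pos: [0.5115, 0.0229, 0.1114]
ee_rot: [[-0.041, -0.999, -0.003], [-0.999, 0.041, -0.001], [0.001, 0.003, -1.0]]
wrist_force: [0.8, -0.8, -0.8]
gripper_width: 0.421
gripper_force: 29.9
```

>>> step_arm(linear=[[-46,-22,0],[-46,-22,0],[-46,-22,0],[-40,-18,0],[-12,-6,0],[0,0,0],[0,0,0]], delta_rot=[[0,0,0],[0,0,0],[0,0,0],[0,0,0],[0,0,0],[0,0,0],[0,0,0]], grip=[28,28,28,28,28,28,28])

```text
time_s: 29.48
tcp_pos: [0.609, 0.2063, 0.1118]
ee_rot: [[-0.042, -0.999, -0.002], [-0.999, 0.042, -0.001], [0.001, 0.002, -1.0]]
wrist_force: [0.3, -0.9, -0.6]
gripper_width: 0.426
gripper_force: 29.9
```

>>> step_arm(linear=[[-2,-1,25],[0,0,30],[0,0,25],[0,0,10],[0,0,4],[0,0,2],[0,0,1.5],[0,0,0],[0,0,0]], delta_rot=[[0,0,0],[0,0,0],[0,0,0],[0,0,0],[0,0,0],[0,0,0],[0,0,0],[0,0,0],[0,0,0]], grip=[28,28,28,28,28,28,28,28,28])

```text
time_s: 30.6
tcp_pos: [0.6112, 0.2098, 0.015]
ee_rot: [[-0.041, -0.999, 0.0], [-0.999, 0.041, 0.0], [-0.0, -0.0, -1.0]]
wrist_force: [0.1, -1.0, -1.9]
gripper_width: 0.423
gripper_force: 29.9
```

```bash
python3 v.py a8.png 265 255 60 scene
```

```text
(no output)
```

View pics/a8.png

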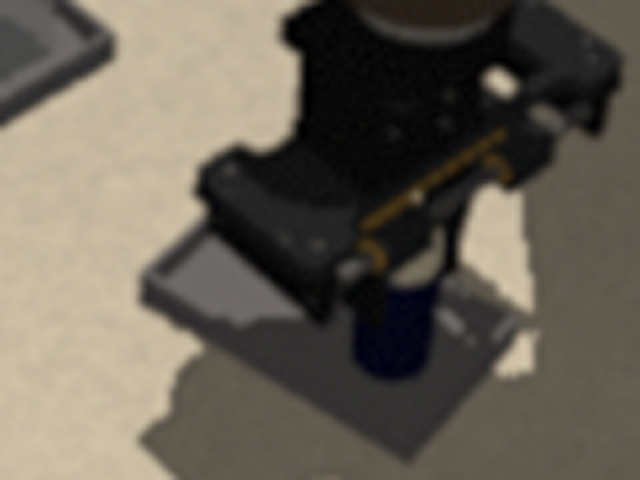

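The dropper hangs upright over its compartment at (395,330), held by the body, with about 4 mm to go.

>>> step_arm(linear=[[0,0,2],[0,0,1],[0,0,0.7],[0,0,0.5],[0,0,0],[0,0,0]], delta_rot=[[0,0,0],[0,0,0],[0,0,0],[0,0,0],[0,0,0],[0,0,0]], grip=[28,28,28,28,28,28])

```text
time_s: 31.4
tcp_pos: [0.6112, 0.2098, 0.0112]
ee_rot: [[-0.041, -0.999, 0.001], [-0.999, 0.041, 0.0], [-0.0, -0.0, -1.0]]
wrist_force: [-2.6, -0.1, 5.7]
gripper_width: 0.424
gripper_force: 29.8
```

>>> step_arm(linear=[[0,0,0],[0,0,0],[0,0,0],[0,0,-15],[0,0,-45],[0,0,-45],[44.5,22.8,0],[44.5,22.8,0],[44.5,22.8,0],[44.5,22.8,0]], delta_rot=[[0,0,0],[0,0,0],[0,0,0],[0,0,0],[0,0,0],[0,0,0],[0,0,0],[0,0,0],[0,0,0],[0,0,0]], grip=[65,65,65,65,75,80,80,80,80,80])

```text
time_s: 32.65
tcp_pos: [0.5122, 0.0344, 0.1167]
ee_rot: [[-0.04, -0.999, 0.002], [-0.999, 0.04, 0.0], [-0.001, -0.002, -1.0]]
wrist_force: [0.8, -0.0, 1.1]
gripper_width: 0.919
gripper_force: 0.0
```

>>> step_arm(linear=[[44.5,22.8,0],[44.5,22.8,0],[44.5,22.8,0],[44.5,22.8,0],[44.5,22.8,0],[0,0,0],[0,0,0],[0,0,0],[0,0,0]], delta_rot=[[0,0,0],[0,0,0],[0,0,0],[0,0,0],[0,0,0],[0,0,0.104],[0,0,0.104],[0,0,0],[0,0,0]], grip=[80,80,80,80,80,80,80,80,80])

```text
time_s: 33.78
tcp_pos: [0.39, -0.182, 0.116]
ee_rot: [[-0.245, -0.97, 0.001], [-0.97, 0.245, -0.0], [-0.0, -0.001, -1.0]]
wrist_force: [-0.1, 0.6, 0.1]
gripper_width: 0.917
gripper_force: 0.0
```

>>> step_arm(linear=[[0,0,25],[0,0,35],[0,0,30],[0,0,13],[0,0,5],[0,0,0],[0,0,0],[0,0,0],[0,0,0],[0,0,0]], delta_rot=[[0,0,0],[0,0,0],[0,0,0],[0,0,0],[0,0,0],[0,0,0],[0,0,0],[0,0,0],[0,0,0],[0,0,0]], grip=[80,80,80,80,80,80,26,26,26,26])

```text
time_s: 35.02
tcp_pos: [0.3897, -0.1821, 0.0076]
ee_rot: [[-0.246, -0.969, 0.0], [-0.969, 0.246, -0.0], [-0.0, -0.0, -1.0]]
wrist_force: [-0.7, -0.8, -0.5]
gripper_width: 0.553
gripper_force: 0.0
```

>>> step_arm(linear=[[0,0,0],[0,0,0],[0,0,0],[0,0,0],[0,0,0]], delta_rot=[[0,0,0],[0,0,0],[0,0,0],[0,0,0],[0,0,0]], grip=[26,26,26,26,26])

```text
time_s: 35.65
tcp_pos: [0.39, -0.1821, 0.0075]
ee_rot: [[-0.246, -0.969, 0.001], [-0.969, 0.246, -0.0], [-0.0, -0.001, -1.0]]
wrist_force: [1.1, -0.3, 0.9]
gripper_width: 0.391
gripper_force: 29.6
```

>>> step_arm(linear=[[0,0,-15],[0,0,-45],[0,0,-45],[-30,-12,0],[-46,-18.6,0],[-46,-18.6,0],[-46,-18.6,0],[-46,-18.6,0],[-46,-18.6,0],[-46,-18.6,0]], delta_rot=[[0,0,0],[0,0,0],[0,0,0],[0,0,0],[0,0,0],[0,0,0],[0,0,0],[0,0,0],[0,0,0],[0,0,0]], grip=[26,26,26,26,26,26,26,26,26,26])

```text
time_s: 36.9
tcp_pos: [0.5843, 0.0852, 0.1112]
ee_rot: [[-0.247, -0.969, -0.003], [-0.969, 0.247, -0.001], [0.001, 0.003, -1.0]]
wrist_force: [-0.0, -0.7, -2.1]
gripper_width: 0.392
gripper_force: 29.6
```

>>> step_arm(linear=[[-40,-16,0],[-16,-7,0],[0,0,0],[0,0,0],[0,0,0],[0,0,0],[0,0,0],[0,0,0]], delta_rot=[[0,0,0],[0,0,0],[0,0,-0.1],[0,0,-0.1],[0,0,-0.1],[0,0,-0.09],[0,0,0],[0,0,0]], grip=[26,26,26,26,26,26,26,26])

```text
time_s: 37.9
tcp_pos: [0.6203, 0.1322, 0.1121]
ee_rot: [[0.139, -0.99, -0.001], [-0.99, -0.139, -0.0], [0.0, 0.001, -1.0]]
wrist_force: [0.3, -0.8, -1.5]
gripper_width: 0.387
gripper_force: 29.6
```

>>> step_arm(linear=[[0,0,25],[0,0,30],[0,0,25],[0,0,10],[0,0,4],[0,0,2],[0,0,0],[0,0,0]], delta_rot=[[0,0,0],[0,0,0],[0,0,0],[0,0,0],[0,0,0],[0,0,0],[0,0,0],[0,0,0]], grip=[26,26,26,26,26,26,26,26])

```text
time_s: 38.9
tcp_pos: [0.6213, 0.1328, 0.0172]
ee_rot: [[0.141, -0.99, 0.001], [-0.99, -0.141, 0.001], [-0.0, -0.001, -1.0]]
wrist_force: [-0.7, -0.5, -1.7]
gripper_width: 0.39
gripper_force: 29.6
```

```bash
python3 v.py a9.png 262 250 60 scene
```

```text
(no output)
```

View pics/a9.png

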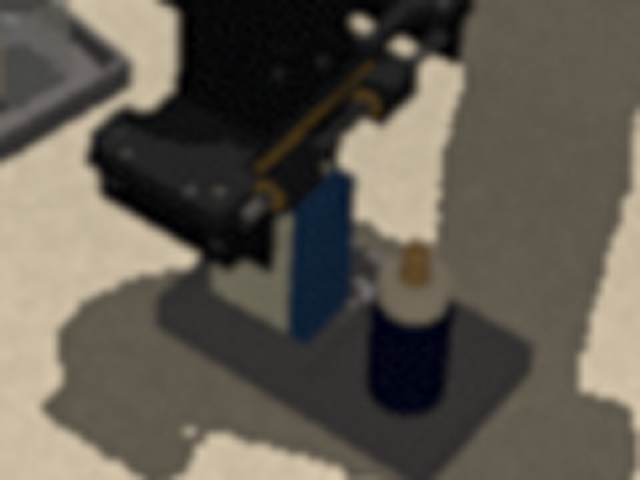

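The dropper stands at (410,330). The slide box is upright over the other compartment at (280,255), with 6 mm to go.

>>> step_arm(linear=[[0,0,3],[0,0,1.5],[0,0,0.7],[0,0,0.5],[0,0,0.4],[0,0,0],[0,0,0]], delta_rot=[[0,0,0],[0,0,0],[0,0,0],[0,0,0],[0,0,0],[0,0,0],[0,0,0]], grip=[26,26,26,26,26,26,26])

```text
time_s: 39.83
tcp_pos: [0.6209, 0.1326, 0.0116]
ee_rot: [[0.141, -0.99, 0.0], [-0.99, -0.141, -0.0], [0.0, -0.0, -1.0]]
wrist_force: [-3.0, 0.2, 5.9]
gripper_width: 0.388
gripper_force: 29.6
```

>>> step_arm(linear=[[0,0,0],[0,0,0],[0,0,0],[0,0,-15],[0,0,-45],[0,0,-50],[0,0,-50],[0,50,0],[0,50,0],[0,50,0]], delta_rot=[[0,0,0],[0,0,0],[0,0,0],[0,0,0],[0,0,0],[0,0,0],[0,0,0],[0,0,0],[0,0,0],[0,0,0]], grip=[60,60,60,60,70,80,80,80,80,80])

```text
time_s: 41.08
tcp_pos: [0.4713, 0.1113, 0.1715]
ee_rot: [[0.14, -0.99, 0.002], [-0.99, -0.14, 0.001], [-0.001, -0.002, -1.0]]
wrist_force: [-0.7, 0.2, 0.4]
gripper_width: 0.921
gripper_force: 0.0
```

>>> step_arm(linear=[[-50,10,0],[-50,10,0],[-50,0,0],[-50,0,0],[0,0,0],[0,0,0]], delta_rot=[[0,0,0],[0,0,0],[0,0,0],[0,0,0],[0,0,0],[0,0,0]], grip=[80,80,80,80,80,80])

```text
time_s: 41.82
tcp_pos: [0.4244, 0.3067, 0.1709]
ee_rot: [[0.141, -0.99, 0.0], [-0.99, -0.141, 0.0], [-0.0, -0.0, -1.0]]
wrist_force: [0.7, 0.5, 0.2]
gripper_width: 0.917
gripper_force: 0.0
```

```bash
python3 - <<'E'
from h import *
o=[]
for k,(a,b,w,h) in dict(scene=(120,90,290,240),top=(100,130,340,120)).items():
    im=capture(k)["img"][b:b+h,a:a+w,::-1]; o.append(cv2.resize(im,(600,int(600*h/w)),interpolation=cv2.INTER_CUBIC))
o=np.vstack(o); cv2.imwrite("pics/fin.png",cv2.resize(o,None,fx=600/o.shape[0],fy=600/o.shape[0],interpolation=cv2.INTER_AREA))
E
```

```text
(no output)
```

View pics/fin.png

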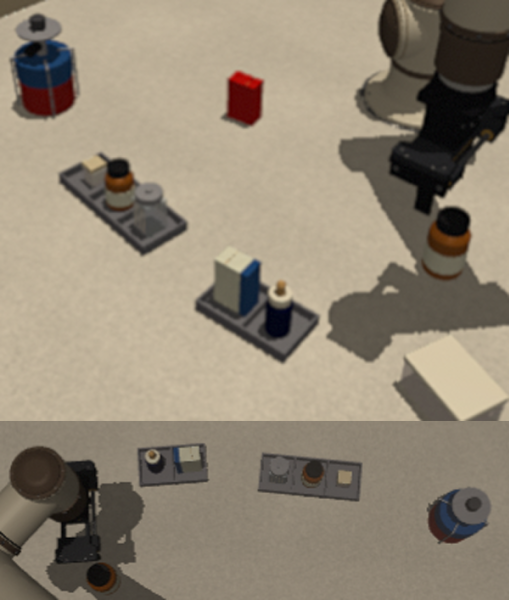

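Everything stands as asked. In the lower view tray3 holds the jar (279,470), amber bottle (313,473) and cover box (345,477), and tray2 holds the dropper (153,460) and slide box (190,458). The large amber bottle, burner and swab box are undisturbed, and the gripper is clear.

```bash
python3 -c "
from station import *
print(finish_job())"
```

```text
the job is handed in; nothing more can be done
None
```

I've handed the job in with both kits made up: every item is upright in its compartment, and the large amber bottle, gas burner and swab box were left where they stood.

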